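# Lock the lamp feed and hold the lamp guard open for inspection

### The job

Make the burn-in lamp safe and open it for a look at its lenses: with the guard still shut, turn the round lock collar on the grey feed socket clockwise until its pointer ridge lines up with the long raised locked mark, and leave it there. Then lift the lamp's hinged guard frame by its bar handle to 60 degrees open and keep it there: it falls shut if let go, so the program finishes while the gripper is still holding the guard still at that angle. Leave the loose things on the bench alone.

Things in the scene. Friction and masses are not known exactly. Their poses are not given: they have to be found in the camera images.
- lamp: LED lamp fixed to the bench with its lenses up: black finned block 240 x 240 mm, 70 mm high, four pale lens strips on top (to 80 mm high), under a hinged guard frame. Origin at the centre of its underside; its z is up, its +x points from the guard's handle side to its hinge side. It lies either left or right on the bench, the feed socket on the other side.
- guard (a joint): angle of the hinged guard, rad: 0 shut (lying flat on the lamp), growing as it opens, 1.047 = 60 degrees, stop at 1.4. It turns about the lamp's +y axis through point guard_hinge, so the handle side rises and swings towards the hinge. Its weight and a weak spring (about 0.05 N m shut, 0.13 N m at 60 degrees) shut it from every angle.
- guard_hinge (a point): middle of the guard's hinge axis, 132 mm along the lamp's +x from its origin, 86 mm above the bench; fixed to the lamp, axes as the lamp's.
- guard_panel: the guard: aluminium frame 246 x 240 mm, 10 mm thick, with a clear 4 mm window and a steel bar handle on its outer (upper) face; about 0.35 to 0.7 kg. Origin on the hinge axis (at guard_hinge), which lies in the frame's mid-thickness; its x runs from the free edge (at x = -246 mm) to the hinge, z out of the outer face.
- guard_handle (a point): middle of the handle's round bar: 12 mm thick, running along the lamp's y, 124 mm long between the centres of its two posts; at x = -233 mm, z = +45 mm in the guard_panel frame, with 34 mm free between bar and frame. Shut, it is 131 mm above the bench. A firm grip lets the bar turn between the pads.
- feed: feed socket fixed to the bench: grey box 110 x 110 mm, 40 mm high, with the lock collar upright in the middle of its top. Origin at the centre of its underside. On its top are two raised white marks: a small round dot (6 mm, unlocked, on its -x side) and a long radial bar (22 x 5 mm, locked), 69 degrees clockwise of the dot seen from above.
- collar (a joint): angle of the lock collar, rad: 0 pointer at the dot (unlocked), growing as it turns clockwise seen from above, 1.2 pointer in line with the locked mark, stop at 1.55 beyond it. Starts between 0 and 0.65. It stays where it is left (friction about 0.08 N m) and cannot be lifted off.
- collar_grip (a point): on the collar's axis, where to grip: black ribbed round collar, 54 mm in diameter, from 44 to 74 mm above the bench; this point is 62 mm above the bench.
- collar_pointer (a point): outer end of the white pointer ridge on the collar's top, 26 mm from the axis, 78 mm above the bench.
- locked_mark (a point): middle of the long locked mark on the feed box's top, 43 mm from the collar's axis, 43 mm above the bench.
- terminal: loose push-terminal block, black, 90 x 34 mm, 31 mm high; leave alone. Origin under its centre.
- driver: loose aluminium lamp driver, 182 x 62 mm, 34 mm high; leave alone. Origin under its centre.
- screwdriver: loose screwdriver about 160 mm long, lying on the bench to the left; leave alone. Its x runs along it, handle to -x.
There are look-alikes about, which are no part of the job. Of the things that look like the feed, the smallest one is meant.

How it is judged:
On the way, in this order (a step that is already met when the one before it is completed fails the run):
1. the collar is at its locked mark with the guard still shut (value of joint collar between 1.08 and 1.32 rad and value of joint guard below 0.08 rad), for 0.3 s.
2. the guard is held at 60 degrees (value of joint guard between 0.942 and 1.152 rad and contact force between the fingers and guard_panel above 0.5 N), for 0.3 s.
At the end, for the whole second after the job is handed in: The guard is held still by the gripper's fingers at 60 degrees open (within 6 degrees), carried by nothing else, and the collar is within 7 degrees of its locked mark (all of step 2 and velocity of joint guard between -0.1 and 0.1 rad/s and contact force between each of terminal, driver, screwdriver and guard_panel below 0.1 N and value of joint collar between 1.08 and 1.32 rad); the arm keeps its last pose, push and grip.
It fails at once if the guard is raised while the collar is not at its locked mark (value of joint guard above 0.15 rad and (value of joint collar below 1.06 rad or value of joint collar above 1.34 rad)).
It fails at once if a loose thing on the bench is disturbed (distance of any of terminal, driver, screwdriver from where it was at the start of the episode above 0.02 m).
It also fails if it takes over 53 s, if anything falls off the work surface, if the arm or the gripper's body presses on something with over 40 N, if the wrist force passes 120 N, or if a joint passes its speed limit or range.

### The arm

A 6-joint arm with a two-finger parallel gripper is mounted at the origin on the work surface. World frame = base frame: x ahead of the robot, y to its left, z up, the work surface at z = 0. Lengths are in m, angles in rad, forces in N, time in s.
With the tool pointing down it reaches from about 0.325 to 0.875 m from the base axis. Payload 4.4 kg.
Tool frame: the origin (TCP) lies on the centre line of the jaws, within the pads' length; the fingertips stand 17 mm ahead of it and the grasp point (between the pads) lies 2 mm behind it (bot.tcp_to_tips is the distance from the TCP to the fingertips, in m); z points along the fingers, y is the line along which they close (so a half turn about z gives the same grasp; the last joint's range is limited). The gripper opens to 85 mm and grips with 20 to 120 N. Pads are 22 mm wide; open, the fingers measure 114 mm over their backs; the gripper's body (76 mm by 85 mm) begins 54 mm behind the grasp point. The pads swing forward as they close: fully open they stand 13 mm farther back than shut.
Start: joints at [0.987, 0.207, 1.542, -0, 1.393, -0.15], TCP at [0.242, 0.522, 0.248] pointing down, gripper open.
Joint ranges: [-2.73, 2.73], [-0.86, 2.22], [0.23, 2.46], [-1.11, 4.25], [0.08, 2.63], [-2.82, 2.82]. Speed limits (rad/s): [2.79, 2.79, 3.14, 3.14, 3.14, 3.14].

### API

Orientations are given as [roll, pitch, yaw] about the fixed x, y, z axes, in that order (R = Rz(yaw) Ry(pitch) Rx(roll)).
In Python, from station import bot gives the robot as it stands.
- The arm moves only by the tool jog_arm, never from a script. Its argument "steps" is a list of rows, each a list of 5 numbers: the opening, from 0 (shut) to 1 (fully open), then the shift along the tool's x, y, z in units of 7.5 cm (1.0 is 7.5 cm), then the turn about the tool's z in units of 45 degrees (1.0 is 45 degrees). A call has 1 to 10 rows; each row shifts and turns the commanded pose from where the row before left it, along the tool's axes as they then stand; what a row does not reach is not made up. A row lasts 1/8 s, in which the tool goes at most 62.5 mm and 10.7 degrees, less where a joint would pass 70% of its speed; a pose out of reach is approached as far as the arm can. A call with a number of a shift or a turn outside -1 to 1 is refused whole. A call with a gripper value outside its range is refused whole. The fingers move at their own pace and stop on an object; the grip force is fixed at half the most. Time passes only in rows, so rows that do not move let the fingers close. It gives the time, the measured TCP pose, the force, the opening and the grip force at its end, in the units of the state.
- bot.observe(): the state, without advancing time (a new reading comes with each control period).
- bot.camera(name): name is "side" or "top"; returns a dict with "img" (480x640x3 uint8, red, green, blue), "fx", "fy", "cx", "cy" (pixels), "T" (4x4, takes a point from camera to world coordinates). Camera axes: x right, y down, z forward; pixel columns grow to the right and rows downward; lengths in m; the calibration is good to about 2 mm. A picture is of the moment at which its call begins. There is no depth.
- bot.sign_off(): hands the job in; it is judged then, once.
Trained networks look in a picture, given as the dict that the camera call returned (one of the last four; its "shot" number tells which), for a name from the list of things; names that differ only in an ending like _2 or _b are one class to them, and where a whole thing is asked for, a point or a joint stands for the part that bears it (a point fixed in the world has none). Each returns a list of dicts, best first, with "conf" (0 to 1); they miss things now and then, are a little off and sometimes report something else, mostly with a low value. They report only what shows in the picture. A call takes as long as a camera call. They do not tell look-alikes from the thing itself.
- bot.look_for(picture, thing): "location" ([x, y, z] in m, in the coordinates of the camera as it stood for that picture, good to about 4 mm: the middle of the surface that is visible of it).
- bot.masks_of(picture, thing): "pixels" (480x640 bool, what is visible of it).
The state is a dict: "time_s": time; "joints": joint angles; "joint_vel": joint speeds; "joint_efforts": joint torques, N m; "eef_pos": TCP position; "ee_rot": TCP orientation; "contact_force": force on the tool from outside, world axes, zero at the start; "moment": the same for the moment, N m; "finger_gap": opening from 0.0 (shut) to 1.0 (fully open); "finger_force": force on a finger pad.
Only numpy, scipy, OpenCV 4.12 (cv2) and the standard library are available. Lean on these libraries where they do the work, as an engineer would, in place of code of your own. Each camera call takes 0.05 s, during which the arm holds its last target. There are 200 camera calls.

## Working session

There is one attempt and no reset: what is moved stays moved. The work goes in short steps, Python scripts to look and compute and a tool call to move; the robot and the scene stay as the last step left them, time stands still between calls to the robot, and variables do not carry over. Pictures are saved under pics/ and viewed, at most 10 in all, crops included, and the job is handed in when it is done.

Besides the shell and the picture viewer there is one more tool, called after "Call:" as name([rows], argument=value, ...), one row to a line, values as JSON. jog_arm: Moves the arm, as the interface text tells. Shifts and turns lie within -1 to 1; 1 stands for 7.5 cm of shift or 45 degrees of turn. Its arguments: {"type":"object","properties":{"steps":{"type":"array","items":{"type":"array","items":{"type":"number"}}}},"required":["steps"]}

```bash
mkdir -p pics; cat > h.py <<'E'
import numpy as np, cv2
from station import bot
def w(c,p): return (c["T"]@np.r_[p,1])[:3]
def plane(c,u,v,z):
    d=c["T"][:3,:3]@np.array([(u-c["cx"])/c["fx"],(v-c["cy"])/c["fy"],1]);o=c["T"][:3,3]
    return o+d*(z-o[2])/d[2]
def proj(c,p):
    q=np.linalg.inv(c["T"])@np.r_[p,1]; return np.array([c["fx"]*q[0]/q[2]+c["cx"],c["fy"]*q[1]/q[2]+c["cy"]])
def save(c,n): cv2.imwrite("pics/"+n,c["img"][:,:,::-1])
E
python3 - <<'E'
from h import *
for n in("top","side"):
    c=bot.camera(n); save(c,n+"1.png"); print(n,c["T"].round(3).tolist(),c["fx"])
    for t in("lamp","guard_handle","guard_panel","feed","collar","collar_grip","collar_pointer","locked_mark","terminal","driver","screwdriver"):
        try: print(t,[(w(c,r["location"]).round(3).tolist(),round(r["conf"],2)) for r in bot.look_for(c,t)])
        except Exception as e: print(t,e)
o=bot.observe();print(o)
E
```

```text
top [[-0.007, -0.996, 0.086, 0.42], [-1.0, 0.007, -0.001, -0.046], [-0.0, -0.086, -0.996, 1.542], [0.0, 0.0, 0.0, 1.0]] 598.8235038631781
lamp [([0.584, -0.189, 0.087], 0.91)]
guard_handle [([0.59, -0.19, 0.091], 0.57)]
guard_panel [([0.592, -0.186, 0.087], 0.91), ([0.435, 0.483, 0.027], 0.4)]
feed [([0.537, 0.126, 0.038], 0.96), ([0.335, 0.05, 0.053], 0.93), ([0.738, 0.193, 0.059], 0.61), ([0.59, -0.19, 0.083], 0.39)]
collar [([0.539, 0.133, 0.073], 0.8), ([0.739, 0.191, 0.099], 0.72), ([0.333, 0.049, 0.1], 0.68)]
collar_grip [([0.336, 0.052, 0.1], 0.9), ([0.537, 0.127, 0.075], 0.85), ([0.74, 0.188, 0.094], 0.85)]
collar_pointer [([0.738, 0.193, 0.094], 0.77), ([0.337, 0.051, 0.098], 0.71), ([0.535, 0.133, 0.074], 0.7)]
locked_mark [([0.336, 0.047, 0.051], 0.94), ([0.738, 0.189, 0.049], 0.94), ([0.538, 0.131, 0.043], 0.82)]
terminal [([0.436, 0.482, 0.024], 0.59), ([0.529, -0.518, 0.029], 0.57), ([0.538, 0.124, 0.041], 0.34)]
driver [([0.53, -0.515, 0.03], 0.91)]
screwdriver [([0.583, 0.448, 0.021], 0.91)]
side [[-0.994, -0.063, 0.091, 0.398], [-0.109, 0.676, -0.729, 1.235], [-0.016
[... 916 characters left out ...]
2], 0.29)]
{'time_s': 1.2, 'joints': array([ 9.86496753e-01,  2.06620939e-01,  1.54150729e+00, -3.77202990e-06,
        1.39349541e+00, -1.50507399e-01]), 'joint_vel': array([ 0.00071869,  0.00180583, -0.00108174,  0.0007057 , -0.0002105 ,
       -0.000217  ]), 'joint_efforts': array([ 4.19298212e-04, -3.83050060e+01, -2.91971076e+01, -2.82414039e-04,
        8.46408457e-04, -1.65053729e-05]), 'eef_pos': array([0.24169566, 0.52173483, 0.2482663 ]), 'ee_rot': array([-3.14156146e+00, -9.74975093e-07,  2.70780114e+00]), 'contact_force': array([-0.14101434,  0.42262666,  0.15496658]), 'moment': array([-0.02325955,  0.02126837, -0.02707395]), 'finger_force': 0.0, 'finger_gap': 0.9991508428004601}
```

View pics/top1.png

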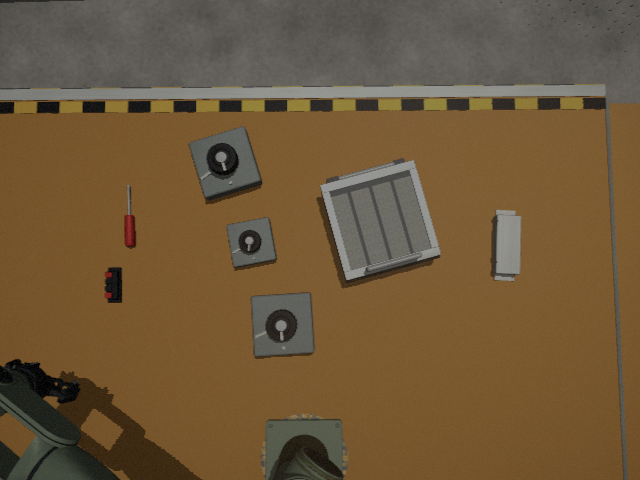

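View pics/side1.png

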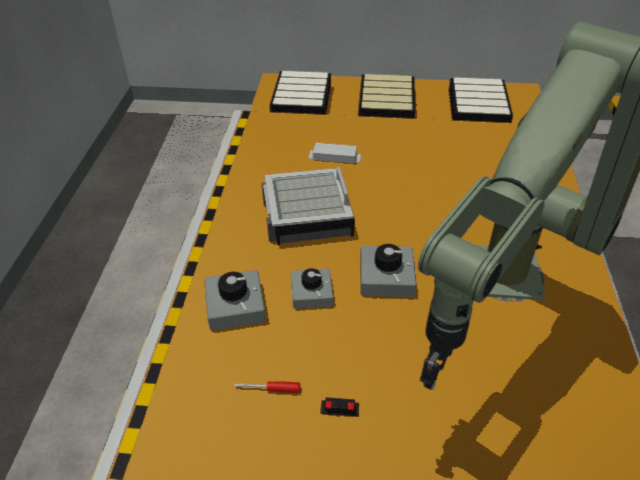

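```bash
python3 - <<'E'
from h import *
c=bot.camera("top")
for p in([.537,.13,.06],[.335,.05,.06],[.738,.192,.06]):
    print(proj(c,np.array(p)))
u,v=proj(c,np.array([.537,.13,.06])).astype(int)
a=cv2.resize(c["img"][v-35:v+35,u-35:u+35],None,fx=8,fy=8,interpolation=cv2.INTER_CUBIC)
print(u-35,v-35); cv2.imwrite("pics/crop1.png",a[:,:,::-1])
for r in bot.masks_of(c,"feed"):
    m=r["pixels"].astype(np.uint8);k=max(cv2.findContours(m,0,1)[0],key=cv2.contourArea);print(r["conf"],m.sum(),cv2.minAreaRect(k))
E
```

```text
[249.60635581 242.67153508]
[281.98034728 324.52888258]
[225.14770436 163.05006804]
214 207
0.89 3697 ((282.0032958984375, 324.5639343261719), (61.969844818115234, 60.84312057495117), 87.0643310546875)
0.82 3690 ((224.87367248535156, 163.17750549316406), (62.42850112915039, 60.43610382080078), 73.0091781616211)
0.62 1947 ((250.6486358642578, 241.39190673828125), (44.71652603149414, 44.880924224853516), 80.53767395019531)
```

The top view shows the lamp on the right (about 380,220, handle at 393,263). The small feed is at (250,241), with larger look-alikes at (225,163) and (282,325). The loose things are clear of both.

View pics/crop1.png

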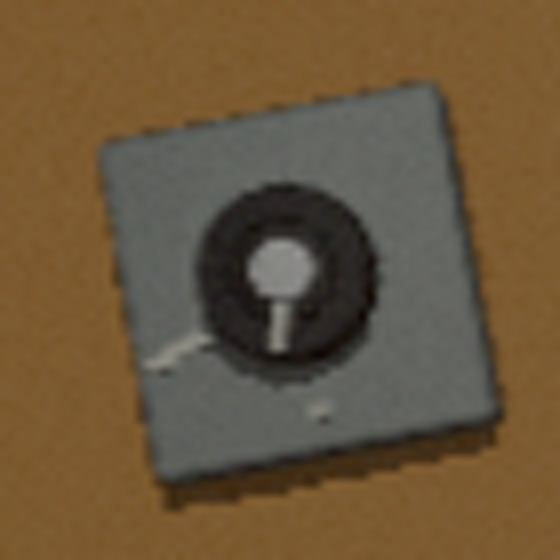

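```bash
python3 - <<'E'
from h import *
c=bot.camera("top")
# lamp: guard mask rectangle at z~0.09
for t in("guard_panel","guard_handle","collar","locked_mark","collar_pointer"):
  for r in bot.masks_of(c,t)[:4]:
    m=r["pixels"].astype(np.uint8);k=max(cv2.findContours(m,0,1)[0],key=cv2.contourArea);R=cv2.minAreaRect(k)
    print(t,r["conf"],m.sum(),R,[plane(c,*q,.091)[:2].round(4).tolist() for q in cv2.boxPoints(R)] if t[:5]=="guard" else plane(c,*R[0],.074).round(4))
E
```

```text
guard_panel 0.79 9987 ((379.6151123046875, 217.82235717773438), (103.90691375732422, 99.83404541015625), 74.43849182128906) [[0.6846, -0.0399], [0.7496, -0.2771], [0.5024, -0.3396], [0.4393, -0.1056]]
guard_handle 0.68 9882 ((378.8733215332031, 217.86907958984375), (103.62374877929688, 98.98424530029297), 74.24882507324219) [[0.6839, -0.0389], [0.7491, -0.2739], [0.5028, -0.3371], [0.4395, -0.1052]]
collar 0.83 658 ((222.25003051757812, 158.75001525878906), (32.52690887451172, 30.405588150024414), 45.0) [0.7459 0.197  0.074 ]
collar 0.63 514 ((280.5, 324.5), (29.0, 29.0), 90.0) [0.3359 0.0527 0.074 ]
collar 0.55 361 ((249.0, 241.0), (22.0, 22.0), 90.0) [0.54   0.1298 0.074 ]
locked_mark 0.98 1945 ((250.7283172607422, 242.05093383789062), (44.106388092041016, 44.53639602661133), 79.3803482055664) [0.5374 0.1256 0.074 ]
locked_mark 0.96 3729 ((281.6084289550781, 323.6261291503906), (61.99570846557617, 62.06222915649414), 86.18592071533203) [0.338 0.05  0.074]
locked_mark 0.65 3667 ((224.81890869140625, 163.28648376464844), (61.75803756713867, 60.36112976074219), 72.89727020263672) [0.7344 0.1906 0.074 ]
collar_pointer 0.81 657 ((280.5, 324.5), (31.0, 31.0), 90.0) [0.3359 0.0527 0.074 ]
collar_pointer 0.69 650 ((222.00003051757812, 159.00001525878906), (32.52690887451172, 29.698482513427734), 45.0) [0.7453 0.1977 0.074 ]
collar_pointer 0.53 347 ((249.0, 241.0), (22.0, 22.0), 90.0) [0.54   0.1298 0.074 ]
```

The crop shows the collar centred at about (287,272). Its pointer runs down from (281,268) to (277,350). The locked bar runs (150,365) to (210,340), and the dot is at (320,411). So the pointer sits between the dot and the mark.

```bash
python3 - <<'E'
from h import *
c=bot.camera("top")
P=lambda x,y,z:plane(c,(x+.5)/8-.5+214,(y+.5)/8-.5+207,z)
cen=P(287,272,.070);hub=P(281,268,.078);tip=P(277,350,.078);dot=P(320,411,.043);m0=P(150,365,.043);m1=P(210,340,.043)
box=[P(x,y,.04) for x,y in((103,143),(437,83),(500,413),(163,478))]
print("box",np.mean(box,0))
C=np.mean(box,0)
ang=lambda v:np.degrees(np.arctan2(v[1],v[0]))
print(cen,hub,"tip",ang(tip-hub),np.linalg.norm(tip-hub),ang(tip-C),"dot",ang(dot-C),np.linalg.norm((dot-C)[:2]),"mark",ang((m0+m1)/2-C),np.linalg.norm(((m0+m1)/2-C)[:2]),ang(m0-m1))
print("boxyaw",[ang(box[(i+1)%4]-box[i]) for i in range(4)])
# handle bright bar
from scipy.optimize import least_squares
G=np.array([[.6846,-.0399],[.7496,-.2771],[.5024,-.3396],[.4393,-.1056]])
print("lamp ctr",G.mean(0),[ang(G[(i+1)%4]-G[i]) for i in range(4)],[np.linalg.norm(G[(i+1)%4]-G[i]) for i in range(4)])
a=cv2.resize(c["img"][150:290,310:450],None,fx=4,fy=4,interpolation=cv2.INTER_CUBIC);cv2.imwrite("pics/lamp1.png",a[:,:,::-1])
E
```

```text
box [0.54174591 0.12848557 0.04      ]
[0.54143223 0.12924333 0.07      ] [0.54201771 0.13013368 0.078     ] tip 177.3894884837359 0.025208402027781088 173.5952206264403 dot -171.1861092444362 0.04233871068949797 mark 121.74256530632309 0.04402351610990829 112.33857870773163
boxyaw [np.float64(-80.15826475141556), np.float64(-169.26531271420208), np.float64(100.51544578434749), np.float64(10.43073539357944)]
lamp ctr [ 0.593975 -0.19055 ] [np.float64(-74.67541208829631), np.float64(-165.81115708062873), np.float64(105.09131621147918), np.float64(14.993911598705104)] [np.float64(0.2459447905526767), np.float64(0.25497860694575936), np.float64(0.24235843290465467), np.float64(0.2539460178856916)]
```

View pics/lamp1.png

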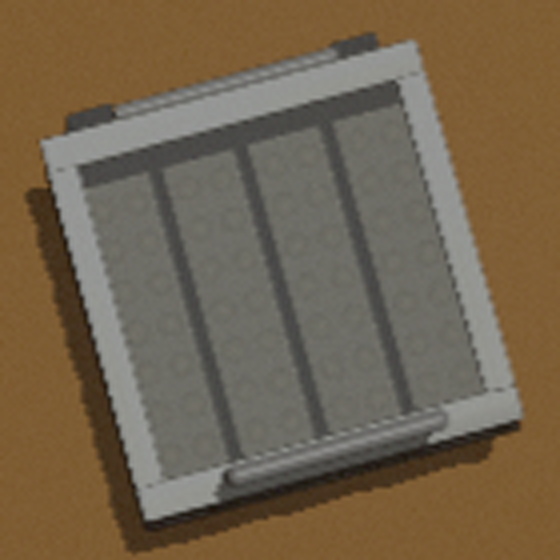

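Call:
jog_arm([
  [1,-0.583,-0.307,0,0],
  [1,-0.583,-0.307,0,0],
  [1,-0.583,-0.307,0,0],
  [1,-0.583,-0.307,0,0],
  [1,-0.583,-0.307,0,0],
  [1,-0.583,-0.307,0,0],
  [1,-0.583,-0.307,0,0],
  [1,-0.583,-0.307,0,0],
  [1,-0.583,-0.307,0,0],
  [1,-0.583,-0.307,0,0],
])

```text
time_s: 2.9
eef_pos: [0.5426, 0.1276, 0.2485]
ee_rot: [3.141, 0.0, 2.708]
contact_force: [0.3, 0.2, -0.4]
finger_gap: 1.0
finger_force: 0.0
```

```bash
python3 - <<'E'
from h import *
c=bot.camera("top")
P=lambda x,y,z:plane(c,(x+.5)/4-.5+310,(y+.5)/4-.5+150,z)
a=P(232,474,.133);b=P(443,419,.133)
v=a-b;th=np.degrees(np.arctan2(v[1],v[0]))-90
print("handle",(a+b)/2,th,np.linalg.norm(v))
fc=[P(*q,.091) for q in((43,143),(415,42),(522,418),(148,520))]
v=fc[0]-fc[3];v2=fc[1]-fc[2];v3=fc[3]-fc[2]
print([np.degrees(np.arctan2(q[1],q[0])) for q in(v,v2,v3)],"frame ctr",np.mean(fc,0))
L=np.radians(15);print("handle pred",np.mean(fc,0)[:2]-.110*np.array([np.cos(L),np.sin(L)]))
o=bot.observe();print(o["time_s"],o["eef_pos"],o["ee_rot"])
E
```

```text
handle [ 0.48489801 -0.21868881  0.133     ] 14.153110159431478 0.12862690801012408
[np.float64(14.97748932988913), np.float64(14.525433573890023), np.float64(104.78387724655789)] frame ctr [ 0.58896043 -0.19175465  0.091     ]
handle pred [ 0.48270859 -0.22022475]
2.95 [0.54625216 0.12247333 0.24858345] [-3.1392967   0.00594521  2.70323745]
```

Call:
jog_arm([
  [1,0,0,0,0],
  [1,0,0,0,0],
  [1,0,0,0,0],
])

```text
time_s: 3.32
eef_pos: [0.541, 0.1301, 0.2483]
ee_rot: [3.142, -0.0, 2.71]
contact_force: [0.2, 0.6, -0.3]
finger_gap: 1.002
finger_force: 0.0
```

Call:
jog_arm([
  [1,-0.013,-0.01,0.4,0],
  [1,0,0,0.5,0],
  [1,0,0,0.5,0],
  [1,0,0,0.4,0],
  [1,0,0,0.3,0],
  [1,0,0,0.2,0],
  [1,0,0,0.13,0],
  [1,0,0,0,0],
  [1,0,0,0,0],
])

```text
time_s: 4.45
eef_pos: [0.5431, 0.1281, 0.067]
ee_rot: [3.141, 0.002, 2.708]
contact_force: [0.1, -0.9, 0.0]
finger_gap: 0.994
finger_force: 0.0
```

Call:
jog_arm([
  [0,0,0,0,0],
  [0,0,0,0,0],
  [0,0,0,0,0],
  [0,0,0,0,0],
  [0,0,0,0,0],
  [0,0,0,0,0],
  [0,0,0,0,0],
  [0,0,0,0,0],
])

```text
time_s: 5.45
eef_pos: [0.5437, 0.1295, 0.0678]
ee_rot: [3.137, 0.002, 2.707]
contact_force: [0.2, 4.6, 5.8]
finger_gap: 0.615
finger_force: 62.4
```

Call:
jog_arm([
  [0,0,0,0,0.1],
  [0,0,0,0,0.16],
  [0,0,0,0,0.16],
  [0,0,0,0,0.16],
  [0,0,0,0,0.16],
  [0,0,0,0,0.16],
  [0,0,0,0,0.16],
  [0,0,0,0,0.15],
  [0,0,0,0,0],
  [0,0,0,0,0],
])

```text
time_s: 6.7
eef_pos: [0.5425, 0.1285, 0.0677]
ee_rot: [3.141, -0.001, 1.757]
contact_force: [-4.0, 2.4, 8.7]
finger_gap: 0.612
finger_force: 63.1
```

Call:
jog_arm([
  [1,0,0,0,0],
  [1,0,0,0,0],
  [1,0,0,0,0],
  [1,0,0,0,0],
  [1,0,0,-0.2,0],
  [1,0,0,-0.4,0],
  [1,0,0,-0.5,0],
  [1,0,0,-0.5,0],
  [1,0,0,-0.5,0],
  [1,0,0,-0.2,0],
])

```text
time_s: 7.95
eef_pos: [0.5439, 0.1281, 0.2425]
ee_rot: [3.135, 0.001, 1.758]
contact_force: [-0.0, 0.1, 0.3]
finger_gap: 1.001
finger_force: 0.0
```

Call:
jog_arm([
  [1,-0.49,-0.181,0,0],
  [1,-0.49,-0.181,0,0],
  [1,-0.49,-0.181,0,0],
  [1,-0.49,-0.181,0,0],
  [1,-0.49,-0.181,0,0],
  [1,-0.49,-0.181,0,0],
  [1,-0.49,-0.181,0,0],
  [1,-0.49,-0.181,0,0],
  [1,-0.49,-0.181,0,0],
  [1,0,0,0,-0.09],
])

```text
time_s: 9.2
eef_pos: [0.4826, -0.2221, 0.2378]
ee_rot: [-3.14, -0.0, 1.826]
contact_force: [-0.4, 0.8, 0.3]
finger_gap: 0.999
finger_force: 0.0
```

Call:
jog_arm([
  [1,0,0,0,0],
  [1,0,0,0,0],
  [1,0,0,0,0],
])

```text
time_s: 9.57
eef_pos: [0.4836, -0.2191, 0.2384]
ee_rot: [-3.141, -0.0, 1.829]
contact_force: [0.0, 0.2, -0.6]
finger_gap: 1.0
finger_force: 0.0
```

```bash
python3 - <<'E'
from h import *
c=bot.camera("top")
a=cv2.resize(c["img"][207:277,214:284],None,fx=8,fy=8,interpolation=cv2.INTER_CUBIC);cv2.imwrite("pics/crop2.png",a[:,:,::-1])
o=bot.observe();print(o["eef_pos"],o["ee_rot"])
E
```

```text
[ 0.48362791 -0.21919032  0.23848542] [-3.14147614e+00 -1.14116834e-04  1.82867500e+00]
```

View pics/crop2.png

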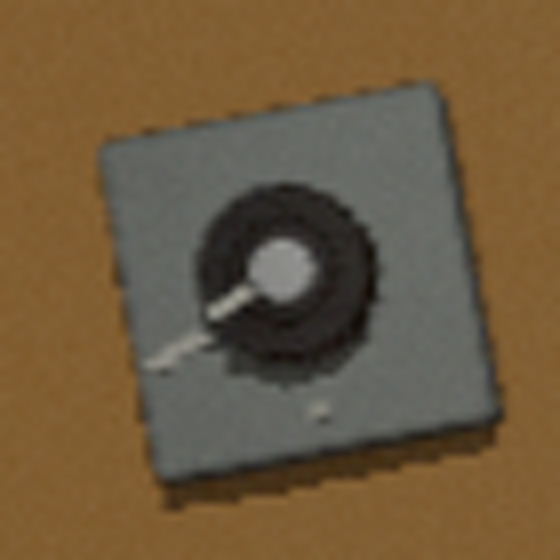

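The second crop shows the pointer, from hub (281,268) to tip (210,315), running in line with the locked bar at (150,365) to (210,340). The collar is locked within about 2°. Next is the handle.

Call:
jog_arm([
  [1,0,0,0.3,0],
  [1,0,0,0.4,0],
  [1,0,0,0.3,0],
  [1,0,0,0.25,0],
  [1,0,0,0.15,0],
  [1,0,0,0.08,0],
  [1,0,0,0,0],
  [1,0,0,0,0],
])

```text
time_s: 10.62
eef_pos: [0.4841, -0.2201, 0.1284]
ee_rot: [3.14, 0.001, 1.828]
contact_force: [-0.5, 0.5, 0.6]
finger_gap: 1.001
finger_force: 0.0
```

Call:
jog_arm([
  [0,0,0,0,0],
  [0,0,0,0,0],
  [0,0,0,0,0],
  [0,0,0,0,0],
  [0,0,0,0,0],
  [0,0,0,0,0],
  [0,0,0,0,0],
  [0,0,0,0,0],
  [0,0,0,0,0],
  [0,0,0,0,0],
])

```text
time_s: 11.88
eef_pos: [0.4848, -0.2195, 0.1279]
ee_rot: [3.139, 0.001, 1.828]
contact_force: [4.4, 1.3, -0.9]
finger_gap: 0.115
finger_force: 58.4
```

```bash
python3 - <<'E'
from h import *
o=bot.observe();print(o["time_s"],o["eef_pos"],o["ee_rot"],o["contact_force"],o["finger_gap"],o["finger_force"])
th=np.radians(np.r_[0,2,5,8.5,12,15.5,19,22.5,26,29.5,33,36.5,40,43.5,47,50.5,54,57,59,60])
x=-.233*np.cos(th)+.045*np.sin(th);z=.233*np.sin(th)+.045*np.cos(th)
for a,b in zip(np.diff(x)/.075,-np.diff(z)/.075):print(round(a,3),round(b,3))
print(x[-1]-x[0],z[-1]-z[0])
E
```

```text
11.875 [ 0.48482232 -0.2194732   0.12786252] [3.13879641e+00 5.43162503e-04 1.82811598e+00] [ 4.40481426  1.3229026  -0.89246787] 0.11542554224801001 58.41013491153717
0.023 -0.108
0.041 -0.16
0.059 -0.184
0.07 -0.18
0.081 -0.176
0.091 -0.17
0.101 -0.164
0.111 -0.158
0.121 -0.151
0.13 -0.143
0.138 -0.135
0.146 -0.126
0.154 -0.117
0.161 -0.108
0.167 -0.098
0.172 -0.087
0.152 -0.066
0.103 -0.04
0.052 -0.018
0.1554711431702997 0.1792839190817742
```

Call:
jog_arm([
  [0,0,0.023,-0.108,0],
  [0,0,0.041,-0.16,0],
  [0,0,0.059,-0.184,0],
  [0,0,0.07,-0.18,0],
  [0,0,0.081,-0.176,0],
  [0,0,0,0,0],
])

```text
time_s: 12.62
eef_pos: [0.5034, -0.2145, 0.1891]
ee_rot: [-3.141, 0.0, 1.829]
contact_force: [-1.3, -0.8, -2.0]
finger_gap: 0.113
finger_force: 58.4
```

Call:
jog_arm([
  [0,0,0.091,-0.17,0],
  [0,0,0.101,-0.164,0],
  [0,0,0.111,-0.158,0],
  [0,0,0.121,-0.151,0],
  [0,0,0.13,-0.143,0],
  [0,0,0.138,-0.135,0],
  [0,0,0.146,-0.126,0],
  [0,0,0,0,0],
])

```text
time_s: 13.62
eef_pos: [0.5625, -0.1987, 0.2707]
ee_rot: [-3.137, 0.0, 1.828]
contact_force: [-13.2, -0.5, 9.5]
finger_gap: 0.114
finger_force: 59.4
```

Call:
jog_arm([
  [0,0,0.154,-0.117,0],
  [0,0,0.161,-0.108,0],
  [0,0,0.167,-0.098,0],
  [0,0,0.172,-0.087,0],
  [0,0,0.152,-0.066,0],
  [0,0,0.103,-0.04,0],
  [0,0,0.052,-0.018,0],
  [0,0,0,0,0],
  [0,0,0,0,0],
  [0,0,0,0,0],
])

```text
time_s: 14.88
eef_pos: [0.6343, -0.1797, 0.3134]
ee_rot: [3.138, 0.002, 1.829]
contact_force: [-7.5, 1.3, 13.2]
finger_gap: 0.108
finger_force: 62.8
```

```bash
python3 - <<'E'
from h import *
o=bot.observe();p=o["eef_pos"];print(o["time_s"],p,o["contact_force"],o["finger_force"])
L=np.radians(14.8);d=(p-[.4845,-.2195,.128]);hx=d[0]*np.cos(L)+d[1]*np.sin(L)
print("open deg",np.degrees(np.arctan2(.045+d[2],.233-hx)-np.arctan2(.045,.233)), np.hypot(.045+d[2],.233-hx))
c=bot.camera("side");a=cv2.resize(c["img"][80:350,180:480],None,fx=2,fy=2);cv2.imwrite("pics/end.png",a[:,:,::-1])
E
```

```text
14.875 [ 0.63428906 -0.17965788  0.31341624] [-7.47665671  1.307212   13.17914807] 62.77190923690796
open deg 60.36634694895597 0.2432613823896404
```

View pics/end.png

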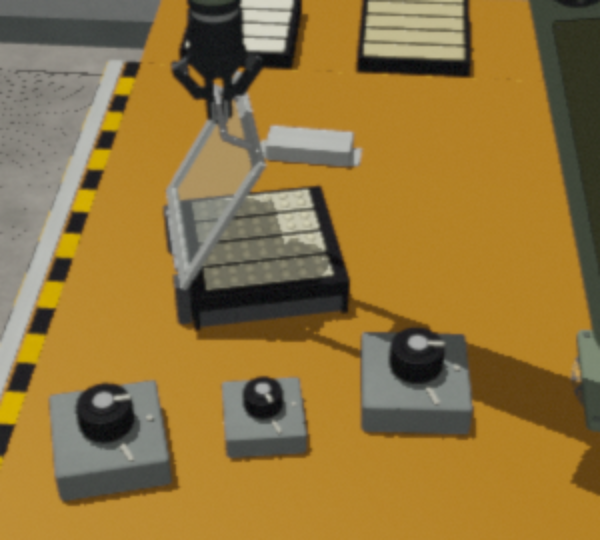

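The guard is held open by the fingers at (220,100) in this crop, and the collar pointer is in line with the locked mark at (270,410). I'll let it settle, then hand in.

Call:
jog_arm([
  [0,0,0,0,0],
  [0,0,0,0,0],
  [0,0,0,0,0],
  [0,0,0,0,0],
  [0,0,0,0,0],
  [0,0,0,0,0],
])

```text
time_s: 15.68
eef_pos: [0.6343, -0.1796, 0.3134]
ee_rot: [3.138, 0.002, 1.829]
contact_force: [-6.4, 1.6, 11.9]
finger_gap: 0.115
finger_force: 62.8
```

```bash
python3 - <<'E'
from h import *
o=bot.observe();print(o["eef_pos"],o["joint_vel"].round(3),o["finger_force"])
print(bot.sign_off())
E
```

```text
[ 0.63430576 -0.17963346  0.31340805] [ 0.     0.001  0.001 -0.    -0.001  0.002] 62.77238845825195
the job is handed in; nothing more can be done
None
```

I handed the job in at about 15.7 s with the collar at its locked mark (within about 2° by camera) and the gripper holding the guard still at about 60°; the loose things weren't touched, and sign-off gave no verdict.

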